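Open the terminal box: press the snap tab, push the cover off its seat

ROBOT

A 7-joint arm with a two-finger parallel gripper is mounted at the origin on a cart in front of the work surface, level with it; the furniture and walls round the work are solid. World frame = base frame: x ahead of the robot, y to its left, z up, the work surface at z = 0. Lengths are in m, angles in rad, forces in N, time in s.
With the tool pointing down it reaches from about 0.425 to 0.875 m from the base axis. Payload 8.4 kg.
Tool frame: the origin (TCP) lies between the finger pads; the fingertips stand 17 mm ahead of it and the grasp point (between the pads) lies 2 mm behind it; z points along the fingers, y is the direction in which the jaws open and shut (so a half turn about z gives the same grasp; the last joint's range is limited). The gripper opens to 87 mm and grips with 3 to 60 N. Pads are 19 mm wide; open, the fingers measure 117 mm over their backs; the gripper's body (75 mm by 190 mm) begins 51 mm behind the grasp point.
Start: joints at [-0.865, 0.333, 0.04, 1.465, -0.013, 1.343, -0.059], TCP at [0.468, 0.451, 0.24] pointing down, gripper open.
Joint ranges: [-2.58, 2.58], [-0.38, 2.09], [-1.3, 1.39], [0.25, 2.4], [-1.5, 4.64], [0.08, 2.09], [-2.65, 2.65]. Speed limits (rad/s): [2.22, 2.22, 2.79, 2.79, 3.14, 3.14, 3.14].

INTERFACE

Orientations are given as a 3x3 rotation matrix whose columns are the frame's x, y, z axes.
In Python, from plant import r gives the robot as it stands.
- The arm moves only by the shell command python3 -m inch 'ROWS'. ROWS is JSON, a list of rows, each an object of numbers: "dx", "dy", "dz": the shift along the tool's x, y, z in m; "wx", "wy", "wz": the turn, a rotation vector about the tool's x, y, z in degrees; "gripper": the finger opening in m, from 0 to 0.087. In form: [{"dx": .., "dy": .., "dz": .., "wx": .., "wy": .., "wz": .., "gripper": ..}, ...]. A call has 1 to 12 rows; each row is the pose to reach, as a shift and turn from the pose measured when the call began, along the tool's axes at that moment; what a row does not reach only later rows make up. A row lasts 1/10 s, in which the tool goes at most 50 mm and 8.59 degrees, less where a joint would pass 70% of its speed; a pose out of reach is approached as far as the arm can. A call with a gripper value outside its range is refused whole. The fingers move at their own pace and stop on an object; the grip force is fixed at half the most. Time passes only in rows, so rows that repeat a pose let the fingers close. It gives the time, the measured TCP pose, the force and the opening at its end, in the units of the state.
- r.state(): the state, without advancing time (a new reading comes with each control period).
- r.get_image(name): name is "scene" or "top"; returns (picture, depth): 384x512x3 uint8, red, green, blue; 384x512 float32, m along the optical axis (not along the pixel's ray), 0 where there is no reading.
- r.calibration(name): a dict with "vfov" (degrees; the focal length in pixels is half the picture's height over the tangent of half this angle, whatever the lens; pixels are square), "cx", "cy" (the principal point, pixels), "rvec" (rotation vector, rad) and "tvec" (3), from world to camera coordinates, as OpenCV has them. Camera axes: x right, y down, z forward; pixel columns grow to the right and rows downward; lengths in m; the calibration is good to about 2 mm. A picture is of the moment at which its call begins. calibration takes no time and is no camera call.
- r.hand_in(): hands the job in, once; it reports no verdict.
Trained networks look in the newest picture that a camera, given by its name, has taken for a name from the list of things; names that differ only in an ending like _2 or _b are one class to them, and where a whole thing is asked for, a point or a joint stands for the part that bears it (a point fixed in the world has none). Each returns a list of dicts, best first, with "p" (0 to 1); they miss things now and then, are a little off and sometimes report something else, mostly with a low value. They report only what shows in the picture. A call takes as long as a camera call. They do not tell look-alikes from the thing itself.
- r.look_for(camera, query): "point" ([x, y, z] in m, in world coordinates, good to about 4 mm: the middle of the surface that is visible of it).
- r.trace(camera, query): "region" (384x512 bool, what is visible of it).
- r.mark_of(camera, query): "point" ([x, y, z] in m, in world coordinates, good to about 4 mm: a listed point, or the origin of a listed thing).
The state is a dict: "clock": time; "q": joint angles; "qd": joint speeds; "joint_efforts": joint torques, N m; "tool_pos": TCP position; "orientation": TCP orientation; "force": force on the tool from outside, world axes, zero at the start; "ft_torque": the same for the moment, N m; "width": finger opening in m.
Only numpy, scipy, OpenCV 4.12 (cv2) and the standard library are available. Lean on these libraries where they do the work, as an engineer would, in place of code of your own. Each camera call takes 0.05 s, during which the arm holds its last target. There are 200 camera calls.

TASK

Open the grey terminal box on the bench: press its orange snap tab fully down, then push the blue cover along the guides, fully off its seat, until it lies flat on the box's own rest ledge against the stop bar. Work with the fingertips only: do not lift or tip the cover, and leave the tools and the other things on the bench where they lie.

Things in the scene. Friction and masses are not known exactly. Their poses are not given: they have to be found in the camera images.
- terminal_box: Grey terminal box screwed to the bench (fixed), 120 mm along x (150 with its screw ears), 224 mm along y. Origin at the centre of its underside, on the bench; y along the box, the way the cover leaves; z up. Along y: seat with terminals (-108 to -12 mm), rest ledge (-12 to +96), stop bar (+96 to +106, 54 mm high). Side guides at x = +-54.5 mm are 50 mm high.
- seat (a point): Centre of the cover's seat, y = -60 mm in the box frame, 40 mm above the bench. Under the cover the compartment is open, terminals up to 24 mm high; the partition and the rims are 40 mm high or less, so a fingertip pushing the cover from behind stays between 40 and 60 mm above the bench.
- rest (a point): Where the centre of the cover's underside lies when it touches the stop bar: y = +48 mm in the box frame, 40 mm above the bench, 108 mm from the seat's centre. Seat and ledge are level; the cover rides on two side rims 40 mm high, the ledge floor between them is 1.5 mm lower.
- cover: Loose blue cover with white chevrons that point where it goes (+y), 104 mm along x, 96 mm along y, 20 mm thick, about 0.2 kg, 2.5 mm play beside each guide. Origin at the centre of its underside; axes as the box's. It starts on the seat; the tab's catch stands 1 mm in front of its +y edge and blocks it. With the tab down about 1 N slides it.
- cover_push_edge (a point): Middle of the cover's rear (-y) face, 50 mm above the bench, half-way up the face; push here towards +y. Behind it the box's end wall ends level with the face, 40 mm high or less; beyond is open bench.
- tab_pad (a point): Centre of the top of the orange tab's pad, 50 mm along x by 42 mm along y, at y = +23 mm in the box frame, in a slot 54 mm wide of the ledge; 49 mm above the bench when up, 36 mm when fully down. Press it straight down.
- clamp_lever (a point): Top of the upright red lever of the fixed toggle clamp beyond the box, 215 mm above the bench; the grip is 26 mm along x and 22 mm along y and hangs from 215 down to 120 mm. An obstacle only: keep the hand and wrist clear of it.
- tab (a joint): Travel of the snap tab in m: 0 up (blocks the cover), 0.013 fully down. It needs about 3 N and stays down when let go. The cover passes once it is beyond 0.0095.
- tweezers: Bystander, loose: steel tweezers lying flat beside the box on the robot's side, 15x118x9 mm; origin at the centre of its underside.
- hex_key: Bystander, loose: black hex key lying flat beside the box on the robot's side, 28x82x6 mm; origin at the centre of its underside.
- screw_jar: Bystander, loose: white jar with red lid, 50 mm across, 66 mm tall; origin at the centre of its underside.
- sanding_block: Bystander, loose: brown sanding block, 58x91x34 mm; origin at the centre of its underside.
- glue_bottle: Bystander, loose: white and yellow glue bottle with orange nozzle, 47 mm across, 146 mm tall; origin at the centre of its underside.
Not all that is in view belongs to the job. Of the things shaped like the cover, the blue one is meant.

How it is judged:
On the way:
1. the tab is pressed down while the cover is still on its seat (value of joint tab above 0.0095 m and y of cover in the frame of terminal_box below -0.05 m), for 0.1 s.
At the end, for the whole second after the job is handed in: The tab is down (past 9.5 mm), and the cover is at rest and flat (within 0.06 rad) on the rest ledge, off its seat: at most 12 mm short of the stop bar, between the guides (value of joint tab above 0.0095 m and y of cover in the frame of terminal_box between 0.036 and 0.056 m and x of cover in the frame of terminal_box between -0.006 and 0.006 m and z of cover in the frame of terminal_box between 0.036 and 0.044 m and angle between cover's own z axis and vertical below 0.06 rad and linear speed of cover below 0.02 m/s); the robot touches nothing.
It fails at once if the cover is lifted (12 mm above its seat) (z of cover in the frame of terminal_box above 0.052 m).
It fails at once if the cover is tipped (over 0.25 rad) (angle between cover's own z axis and vertical above 0.25 rad).
It fails at once if a tool or other loose thing on the bench is moved by more than 25 mm (distance of any of tweezers, hex_key, screw_jar, sanding_block, glue_bottle from where it was at the start of the episode above 0.025 m).
It also fails if it takes over 32 s, if anything falls off the work surface, if the arm or the gripper's body presses on something with over 40 N, if the wrist force passes 120 N, or if a joint passes its speed limit or range.

## Working session

There is one attempt and no reset: what is moved stays moved. The work goes in short steps, Python scripts to look and compute and a shell command to move; the robot and the scene stay as the last step left them, time stands still between calls to the robot, and variables do not carry over. Pictures are saved under pics/ and viewed, about 8 in all and at most 12, crops included, and the job is handed in when it is done.

```bash
mkdir -p pics; cat > h.py <<'E'
from plant import r
import numpy as np, cv2
def shot(cam,name):
    im,d=r.get_image(cam); cv2.imwrite('pics/'+name,im[:,:,::-1]); return im,d
def cal(cam):
    c=r.calibration(cam); f=192/np.tan(np.radians(c['vfov'])/2)
    R=cv2.Rodrigues(np.array(c['rvec'],float))[0]; return f,c['cx'],c['cy'],R,np.array(c['tvec'],float).ravel()
def cloud(cam,d):
    f,cx,cy,R,t=cal(cam); v,u=np.mgrid[:384,:512]
    P=np.stack([(u-cx)/f*d,(v-cy)/f*d,d],-1); return (P-t)@R
E
python3 - <<'E'
from h import *
for cam in('scene','top'):
    shot(cam,cam+'0.png'); print(cam)
    for q in['seat','rest','cover','cover_push_edge','tab_pad','clamp_lever','terminal_box','tweezers','hex_key','screw_jar','sanding_block','glue_bottle']:
        print(q,[(np.round(m['point'],3).tolist(),round(m['p'],2)) for m in r.mark_of(cam,q)[:3]])
s=r.state();print(s['clock'],s['tool_pos'],np.round(s['orientation'],3).tolist(),s['width'],s['force'])
E
```

```text
scene
seat [([0.472, 0.08, 0.04], 0.98), ([0.468, 0.029, 0.05], 0.61)]
rest []
cover [([0.459, -0.081, 0.0], 0.66), ([0.47, 0.078, 0.038], 0.59)]
cover_push_edge [([0.468, 0.03, 0.055], 0.68), ([0.417, -0.064, 0.01], 0.59), ([0.468, 0.132, 0.001], 0.35)]
tab_pad [([0.472, 0.16, 0.05], 0.66)]
clamp_lever [([0.632, -0.075, 0.217], 0.56)]
terminal_box [([0.47, 0.133, 0.002], 0.95)]
tweezers [([0.378, 0.196, -0.002], 0.68)]
hex_key [([0.368, 0.079, -0.002], 0.57)]
screw_jar [([0.667, 0.298, 0.002], 0.16)]
sanding_block [([0.552, -0.409, -0.004], 0.63), ([0.634, -0.079, 0.214], 0.46)]
glue_bottle [([0.664, 0.298, 0.003], 0.83)]
top
seat []
rest [([0.474, 0.187, 0.047], 0.91)]
cover [([0.315, -0.189, -0.002], 0.97), ([0.459, -0.082, -0.003], 0.93), ([0.488, -0.256, 0.002], 0.67)]
cover_push_edge [([0.413, -0.056, 0.008], 0.8), ([0.315, -0.241, 0.006], 0.79), ([0.47, 0.03, 0.054], 0.57)]
tab_pad [([0.472, 0.16, 0.047], 0.77)]
clamp_lever [([0.628, -0.077, 0.217], 0.74)]
terminal_box [([0.473, 0.137, -0.004], 0.6)]
tweezers [([0.377, 0.196, -0.002], 0.51)]
hex_key [([0.366, 0.074, 0.0], 0.41)]
screw_jar [([0.665, -0.3, 0.002], 0.57)]
sanding_block [([0.557, -0.413, -0.002], 0.65)]
glue_bottle [([0.665, 0.295, -0.003], 0.71)]
1.3 [0.4684741  0.45056992 0.23953714] [[-0.693, 0.721, -0.0], [0.721, 0.693, -0.0], [-0.0, -0.0, -1.0]] 0.08695458469168144 [-0.62101867 -0.89202814  0.09547062]
```

View pics/scene0.png

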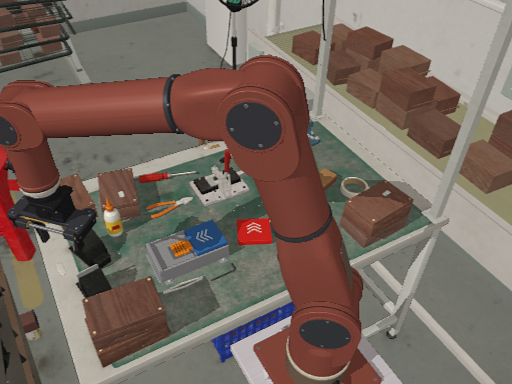

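View pics/top0.png

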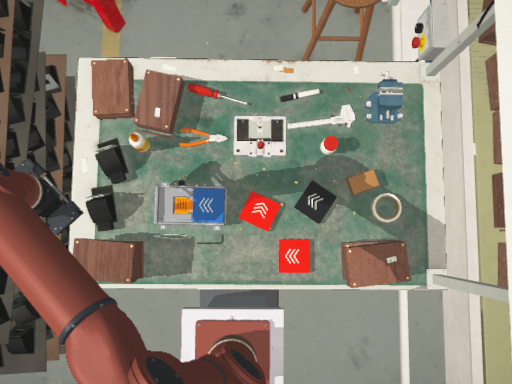

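The scene view is largely hidden by the arm. The top view shows the box axis-aligned at about px (155–227, 183–222), with the blue cover at (210,204), the orange tab at (183,205) and the clamp lever at (261,145). The red and black chevron plates are decoys. Next I measure the yaw and exact poses from depth.

```bash
cat >> h.py <<'E'
def measure():
    im,d=r.get_image('top'); P=cloud('top',d); hsv=cv2.cvtColor(im,cv2.COLOR_RGB2HSV)
    x,y,z=P[...,0],P[...,1],P[...,2]
    roi=(abs(x-.472)<.09)&(abs(y-.137)<.14)&(d>0)
    b=roi&(z>.053)&(z<.067)&(hsv[...,0]>98)&(hsv[...,0]<125)&(hsv[...,1]>120)
    w=roi&(z>.053)&(z<.067)&(hsv[...,1]<60)&(hsv[...,2]>150)
    o=roi&(hsv[...,0]>5)&(hsv[...,0]<25)&(hsv[...,1]>170)&(z>.025)
    for n,m in(('blue',b),('orange',o)):
        if m.sum()<20: print(n,m.sum());continue
        q=P[m]; rc=cv2.minAreaRect(q[:,:2].astype(np.float32))
        print(n,m.sum(),np.round(rc[0],4),np.round(rc[1],4),round(rc[2],1),'z',np.round(np.percentile(q[:,2],[10,50,90]),4),'y',np.round(np.percentile(q[:,1],[1,99]),4),'x',np.round(np.percentile(q[:,0],[1,99]),4))
E
python3 - <<'E'
from h import *
measure()
im,d=r.get_image('top'); P=cloud('top',d)
m=(abs(P[...,0]-.472)<.1)&(abs(P[...,1]-.137)<.13)&(P[...,2]>.043)&(P[...,2]<.058)
q=P[m]; print(m.sum(), cv2.minAreaRect(q[:,:2].astype(np.float32)))
c=cv2.imread('pics/top0.png')[165:265,135:285]; cv2.imwrite('pics/c1.png',cv2.resize(c,None,fx=5,fy=5,interpolation=cv2.INTER_CUBIC))
E
```

```text
blue 881 [0.4713 0.0758] [0.0947 0.1014] 89.1 z [0.0583 0.0615 0.0647] y [0.0296 0.1216] x [0.4216 0.5201]
orange 242 [0.4722 0.1528] [0.0472 0.0535] 1.0 z [0.0473 0.051  0.0543] y [0.1288 0.1788] x [0.4488 0.4955]
922 ((0.47249636054039, 0.13427415490150452), (0.21473240852355957, 0.12126395106315613), 89.16816711425781)
```

View pics/c1.png

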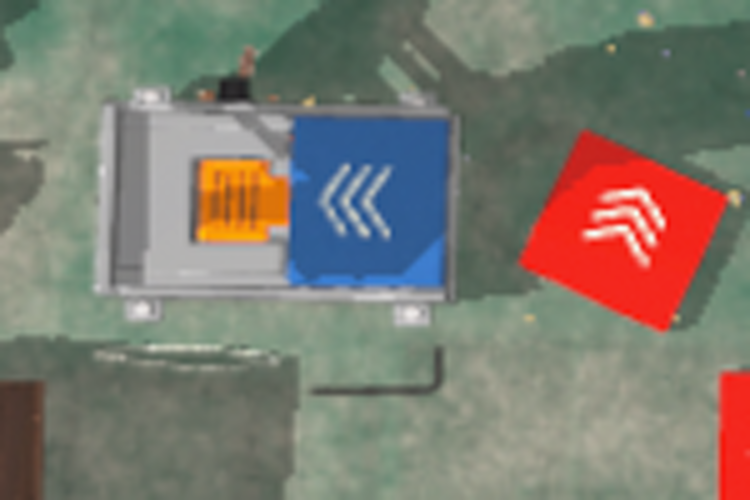

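```bash
python3 -m inch '[{"dx":-0.213,"dy":-0.199,"dz":0.1,"wz":44.8,"gripper":0},{"dx":-0.213,"dy":-0.199,"dz":0.1,"wz":44.8,"gripper":0},{"dx":-0.213,"dy":-0.199,"dz":0.1,"wz":44.8,"gripper":0},{"dx":-0.213,"dy":-0.199,"dz":0.1,"wz":44.8,"gripper":0},{"dx":-0.213,"dy":-0.199,"dz":0.1,"wz":44.8,"gripper":0},{"dx":-0.213,"dy":-0.199,"dz":0.1,"wz":44.8,"gripper":0},{"dx":-0.213,"dy":-0.199,"dz":0.1,"wz":44.8,"gripper":0},{"dx":-0.213,"dy":-0.199,"dz":0.1,"wz":44.8,"gripper":0},{"dx":-0.213,"dy":-0.199,"dz":0.1,"wz":44.8,"gripper":0},{"dx":-0.213,"dy":-0.199,"dz":0.145,"wz":44.8,"gripper":0},{"dx":-0.213,"dy":-0.199,"dz":0.145,"wz":44.8,"gripper":0}]'
```

```text
invalid input at $[0]: expected keys dx, dy, dz, wx, wy, wz, gripper
```

```bash
python3 -m inch '[{"dx":-0.213,"dy":-0.199,"dz":0.1,"wx":0,"wy":0,"wz":44.8,"gripper":0},{"dx":-0.213,"dy":-0.199,"dz":0.1,"wx":0,"wy":0,"wz":44.8,"gripper":0},{"dx":-0.213,"dy":-0.199,"dz":0.1,"wx":0,"wy":0,"wz":44.8,"gripper":0},{"dx":-0.213,"dy":-0.199,"dz":0.1,"wx":0,"wy":0,"wz":44.8,"gripper":0},{"dx":-0.213,"dy":-0.199,"dz":0.1,"wx":0,"wy":0,"wz":44.8,"gripper":0},{"dx":-0.213,"dy":-0.199,"dz":0.1,"wx":0,"wy":0,"wz":44.8,"gripper":0},{"dx":-0.213,"dy":-0.199,"dz":0.1,"wx":0,"wy":0,"wz":44.8,"gripper":0},{"dx":-0.213,"dy":-0.199,"dz":0.1,"wx":0,"wy":0,"wz":44.8,"gripper":0},{"dx":-0.213,"dy":-0.199,"dz":0.145,"wx":0,"wy":0,"wz":44.8,"gripper":0},{"dx":-0.213,"dy":-0.199,"dz":0.145,"wx":0,"wy":0,"wz":44.8,"gripper":0}]'
```

```text
clock: 2.4
tool_pos: [0.4702, 0.1601, 0.0913]
orientation: [[0.013, 1.0, -0.005], [1.0, -0.013, -0.002], [-0.002, -0.005, -1.0]]
force: [-1.0, -0.0, 0.5]
width: 0.0146
```

```bash
python3 -m inch '[{"dx":-0.001,"dy":0.002,"dz":0.015,"wx":0,"wy":0,"wz":0,"gripper":0},{"dx":-0.001,"dy":0.002,"dz":0.024,"wx":0,"wy":0,"wz":0,"gripper":0},{"dx":-0.001,"dy":0.002,"dz":0.030,"wx":0,"wy":0,"wz":0,"gripper":0},{"dx":-0.001,"dy":0.002,"dz":0.035,"wx":0,"wy":0,"wz":0,"gripper":0},{"dx":-0.001,"dy":0.002,"dz":0.038,"wx":0,"wy":0,"wz":0,"gripper":0},{"dx":-0.001,"dy":0.002,"dz":0.038,"wx":0,"wy":0,"wz":0,"gripper":0},{"dx":-0.001,"dy":0.002,"dz":0.038,"wx":0,"wy":0,"wz":0,"gripper":0}]'
```

```text
clock: 3.1
tool_pos: [0.4719, 0.1588, 0.0535]
orientation: [[0.013, 1.0, -0.005], [1.0, -0.013, -0.002], [-0.002, -0.005, -1.0]]
force: [0.6, 0.9, 1.1]
width: 0.0006
```

```bash
python3 -m inch '[{"dx":0,"dy":0,"dz":0.001,"wx":0,"wy":0,"wz":0,"gripper":0},{"dx":0,"dy":0,"dz":0.002,"wx":0,"wy":0,"wz":0,"gripper":0},{"dx":0,"dy":0,"dz":0.002,"wx":0,"wy":0,"wz":0,"gripper":0}]'
```

```text
clock: 3.4
tool_pos: [0.4721, 0.1588, 0.0531]
orientation: [[0.014, 1.0, -0.005], [1.0, -0.014, -0.002], [-0.002, -0.005, -1.0]]
force: [-6.6, -2.2, 20.5]
width: 0.0004
```

```bash
python3 -m inch '[{"dx":0,"dy":0,"dz":-0.03,"wx":0,"wy":0,"wz":0,"gripper":0.04},{"dx":0,"dy":0,"dz":-0.06,"wx":0,"wy":0,"wz":0,"gripper":0.04},{"dx":-0.05,"dy":0,"dz":-0.06,"wx":0,"wy":0,"wz":0,"gripper":0.04},{"dx":-0.1,"dy":0,"dz":-0.06,"wx":0,"wy":0,"wz":0,"gripper":0.04},{"dx":-0.15,"dy":0,"dz":-0.06,"wx":0,"wy":0,"wz":0,"gripper":0.04},{"dx":-0.174,"dy":0,"dz":-0.06,"wx":0,"wy":0,"wz":0,"gripper":0.04},{"dx":-0.174,"dy":0,"dz":-0.06,"wx":0,"wy":0,"wz":0,"gripper":0.04},{"dx":-0.174,"dy":0,"dz":-0.06,"wx":0,"wy":0,"wz":0,"gripper":0.04}]'
python3 - <<'E'
from h import *
shot('scene','s2.png'); im,d=shot('top','t2.png'); measure()
s=cv2.imread('pics/s2.png')[190:300,130:280]; t=cv2.imread('pics/t2.png')[145:255,135:285]
cv2.imwrite('pics/c2.png',cv2.resize(np.hstack([s,t]),(800,293),interpolation=cv2.INTER_CUBIC))
E
```

```text
clock: 4.2
tool_pos: [0.4697, -0.0153, 0.1133]
orientation: [[0.015, 1.0, -0.006], [1.0, -0.015, -0.002], [-0.002, -0.006, -1.0]]
force: [0.5, 0.6, 0.6]
width: 0.0398
blue 354 [0.4722 0.1035] [0.1021 0.0376] 1.1 z [0.0586 0.0618 0.0652] y [0.0843 0.122 ] x [0.4213 0.5227]
orange 228 [0.4733 0.1544] [0.0473 0.0485] 0.9 z [0.0348 0.038  0.0418] y [0.1309 0.1784] x [0.4496 0.4964]
```

View pics/c2.png

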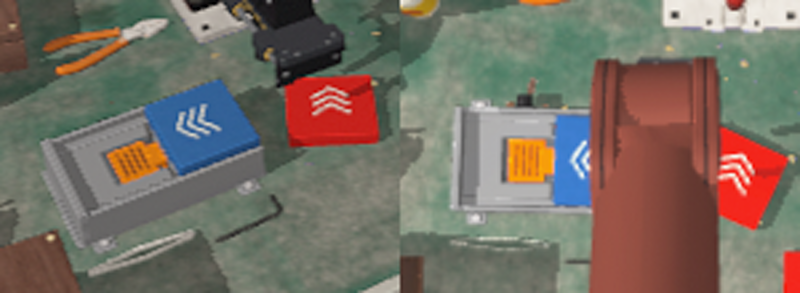

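Left (scene view): the tab is down (depth drop 13 mm) and the cover is still seated. Right (top view): the arm is over the cover's rear. Next I lower the fingers behind the cover and start pushing.

```bash
python3 -m inch '[{"dx":0,"dy":0.001,"dz":0.03,"wx":0,"wy":0,"wz":0,"gripper":0.04},{"dx":0,"dy":0.001,"dz":0.048,"wx":0,"wy":0,"wz":0,"gripper":0.04},{"dx":0,"dy":0.001,"dz":0.048,"wx":0,"wy":0,"wz":0,"gripper":0.04},{"dx":0.02,"dy":0.001,"dz":0.048,"wx":0,"wy":0,"wz":0,"gripper":0.04},{"dx":0.03,"dy":0.001,"dz":0.048,"wx":0,"wy":0,"wz":0,"gripper":0.04},{"dx":0.037,"dy":0.001,"dz":0.048,"wx":0,"wy":0,"wz":0,"gripper":0.04},{"dx":0.045,"dy":0.001,"dz":0.048,"wx":0,"wy":0,"wz":0,"gripper":0.04},{"dx":0.055,"dy":0.001,"dz":0.048,"wx":0,"wy":0,"wz":0,"gripper":0.04},{"dx":0.055,"dy":0.001,"dz":0.048,"wx":0,"wy":0,"wz":0,"gripper":0.04}]'
python3 - <<'E'
from h import *
measure()
E
```

```text
clock: 5.25
tool_pos: [0.4715, 0.0426, 0.0654]
orientation: [[0.01, 1.0, -0.005], [1.0, -0.01, -0.001], [-0.001, -0.005, -1.0]]
force: [0.1, 0.9, -0.2]
width: 0.04
blue 0
orange 101 [0.468  0.1316] [0.0999 0.0477] 82.8 z [0.0348 0.0379 0.0405] y [0.0854 0.1783] x [0.4403 0.4963]
```

```bash
python3 - <<'E'
from h import *
shot('scene','s3.png'); im,d=shot('top','t3.png')
s=cv2.imread('pics/s3.png')[190:300,130:280]; t=cv2.imread('pics/t3.png')[145:255,135:285]
cv2.imwrite('pics/c3.png',cv2.resize(np.hstack([s,t]),(800,293),interpolation=cv2.INTER_CUBIC))
E
```

```text
(no output)
```

View pics/c3.png

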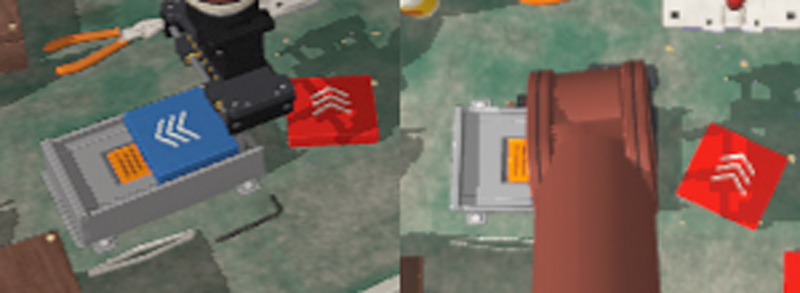

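In the scene crop the cover slides flat ahead of the fingers (about (180,130)) and covers part of the orange tab. I'll keep pushing.

```bash
python3 -m inch '[{"dx":0.01,"dy":0,"dz":0,"wx":0,"wy":0,"wz":0,"gripper":0.04},{"dx":0.02,"dy":0,"dz":0,"wx":0,"wy":0,"wz":0,"gripper":0.04},{"dx":0.03,"dy":0,"dz":0,"wx":0,"wy":0,"wz":0,"gripper":0.04},{"dx":0.04,"dy":0,"dz":0,"wx":0,"wy":0,"wz":0,"gripper":0.04},{"dx":0.05,"dy":0,"dz":0,"wx":0,"wy":0,"wz":0,"gripper":0.04},{"dx":0.06,"dy":0,"dz":0,"wx":0,"wy":0,"wz":0,"gripper":0.04},{"dx":0.067,"dy":0,"dz":0,"wx":0,"wy":0,"wz":0,"gripper":0.04},{"dx":0.073,"dy":0,"dz":0,"wx":0,"wy":0,"wz":0,"gripper":0.04},{"dx":0.077,"dy":0,"dz":0,"wx":0,"wy":0,"wz":0,"gripper":0.04},{"dx":0.079,"dy":0,"dz":0,"wx":0,"wy":0,"wz":0,"gripper":0.04},{"dx":0.08,"dy":0,"dz":0,"wx":0,"wy":0,"wz":0,"gripper":0.04}]'
```

```text
clock: 6.5
tool_pos: [0.472, 0.1211, 0.0649]
orientation: [[0.012, 1.0, -0.006], [1.0, -0.012, -0.002], [-0.002, -0.006, -1.0]]
force: [0.3, -3.9, 2.2]
width: 0.0401
```

```bash
python3 -m inch '[{"dx":0.002,"dy":0,"dz":0,"wx":0,"wy":0,"wz":0,"gripper":0.04},{"dx":0.004,"dy":0,"dz":0,"wx":0,"wy":0,"wz":0,"gripper":0.04},{"dx":0.005,"dy":0,"dz":0,"wx":0,"wy":0,"wz":0,"gripper":0.04}]'
```

```text
clock: 6.8
tool_pos: [0.4722, 0.126, 0.065]
orientation: [[0.012, 1.0, -0.006], [1.0, -0.012, -0.002], [-0.002, -0.006, -1.0]]
force: [-0.2, -6.2, 4.2]
width: 0.0397
```

```bash
python3 -m inch '[{"dx":0.001,"dy":0,"dz":0,"wx":0,"wy":0,"wz":0,"gripper":0.04},{"dx":0.002,"dy":0,"dz":0,"wx":0,"wy":0,"wz":0,"gripper":0.04}]'
```

```text
clock: 7.0
tool_pos: [0.4721, 0.1261, 0.0649]
orientation: [[0.013, 1.0, -0.007], [1.0, -0.013, -0.004], [-0.004, -0.007, -1.0]]
force: [-1.6, -12.4, 7.3]
width: 0.0401
```

The cover is against the stop: no movement and the force is rising. I'll back off, lift clear and check.

```bash
python3 -m inch '[{"dx":-0.01,"dy":0,"dz":0,"wx":0,"wy":0,"wz":0,"gripper":0.04},{"dx":-0.03,"dy":0,"dz":0,"wx":0,"wy":0,"wz":0,"gripper":0.04},{"dx":-0.04,"dy":0,"dz":-0.04,"wx":0,"wy":0,"wz":0,"gripper":0.04},{"dx":-0.08,"dy":0,"dz":-0.09,"wx":0,"wy":0,"wz":0,"gripper":0.04},{"dx":-0.12,"dy":0,"dz":-0.1,"wx":0,"wy":0,"wz":0,"gripper":0.04},{"dx":-0.14,"dy":0,"dz":-0.1,"wx":0,"wy":0,"wz":0,"gripper":0.04},{"dx":-0.14,"dy":0,"dz":-0.1,"wx":0,"wy":0,"wz":0,"gripper":0.04},{"dx":-0.14,"dy":0,"dz":-0.1,"wx":0,"wy":0,"wz":0,"gripper":0.04}]'
python3 - <<'E'
from h import *
shot('scene','s4.png'); im,d=shot('top','t4.png'); measure(); print(r.state()['force'])
s=cv2.imread('pics/s4.png')[190:300,130:280]; t=cv2.imread('pics/t4.png')[145:255,135:285]
cv2.imwrite('pics/c4.png',cv2.resize(np.hstack([s,t]),(800,293),interpolation=cv2.INTER_CUBIC))
E
```

```text
clock: 7.8
tool_pos: [0.4708, -0.0132, 0.1654]
orientation: [[0.014, 1.0, -0.007], [1.0, -0.014, -0.003], [-0.003, -0.007, -1.0]]
force: [0.5, 0.4, -0.7]
width: 0.0398
blue 897 [0.4717 0.1841] [0.1017 0.0959] 0.2 z [0.0576 0.0613 0.0646] y [0.1367 0.2306] x [0.4235 0.5222]
orange 31 [0.4718 0.1294] [0.0252 0.0108] 0.8 z [0.0343 0.0378 0.0412] y [0.1242 0.1349] x [0.4593 0.4843]
[ 0.0122404  -0.39850839 -0.04335923]
```

View pics/c4.png

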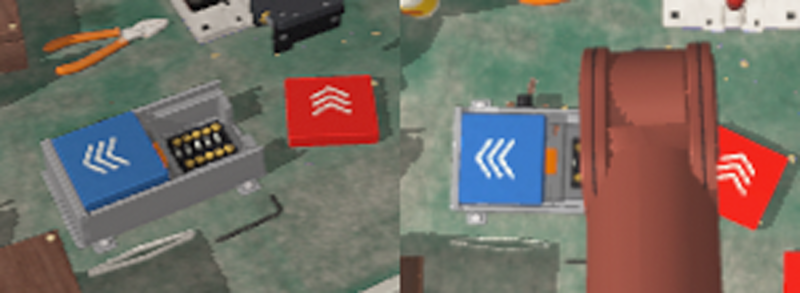

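The cover lies flat against the stop bar at scene-crop (110,160), 108 mm from where it started. The terminals are exposed, the tab is down and the tools haven't moved.

```bash
python3 -c "
from plant import r
print(r.hand_in())"
```

```text
the job is handed in; nothing more can be done
None
```

The box is open and the job is handed in; no verdict was reported. I pressed the orange tab fully down with closed fingertips, then pushed the blue cover from behind along the guides to the stop bar. I then withdrew the arm, at about 7.8 s on the robot's clock.

- **Tab:** the depth reading fell from 51 to 38 mm, a 13 mm drop, before the cover moved. It still read 38 mm at the end.
- **Cover:** it travelled 108.3 mm against the 108 mm expected. Its top stayed level at about 61 mm, and at the stop the force rose to 12 N with no further motion.
- **Arm and bench:** the arm is clear, with residual force under 1 N. In the last pictures the tweezers and hex key look unmoved. I did not re-measure the jar, sanding block or glue bottle, but the arm never went near them.

No check failed. The first move command was refused because I left out some keys, and nothing moved. The fingers also ran about 3 mm past one intermediate target, with no effect on the result.

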